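# Load the slide box under the dust cover

## Task

Load the microscope slide box that stands on end on the black loading plate, by gentle pushing only, never gripping or lifting it: tip it over away from the robot so that it lies flat with its lid (the side with the blank paper card) up, then push it along the plate until its end is flush against the metal stop and, last, flip the open clear cover shut over it. Leave the dish and everything standing or lying around the plate where they are.

Things in the scene. Friction and masses are not known exactly. Their poses are not given: they have to be found in the camera images.
- slidebox: Grey plastic slide box, closed rigid block 35 x 85 x 100 mm (own x, y, z), about 0.25 kg, standing on end on the plate at first. Origin: centre of the end it stands on; own z up; own -x is the lid side with a paper card, facing roughly the robot; own +x is its bottom, which must end underneath. Pushed over high up, it balances at 19 degrees of lean, then falls by itself
- box_center (a point): centre of the slide box's volume; 60 mm above the bench when it stands on the plate, 27.5 mm when it lies flat on it
- box_top (a point): centre of the slide box's upper end at the start (own z = 100 mm); after tipping it is the end facing the stop, and the one that must be flush with it
- dock: Fixed black loading plate, 10 mm thick, on the bench. Origin at bench level; it spans own x (away from the robot) -135..+135 mm and own y (left) -155..+125 mm. Near its far edge a metal stop bar: y -90..+90 mm, 18 mm high above the plate, its face to the robot at x = +95 mm. At its left two posts 45 mm high, at y = 95..111 mm, carry the cover's hinge
- stop_face (a point): point on the robot-side face of the stop, in the middle of its length, 27.5 mm above the bench; axes as the plate's (x away from the robot). The box belongs anywhere within about 48 mm to either side of it, and starts well short of it
- cover (a joint): angle of the clear cover in rad: 0 shut (level, underside 53 mm above the bench, clear of the box); 1.65 to 1.85 at the start, standing open and leaning out to the left; 1.57 upright; end stop 2.05. Lightly damped hinge with slight friction (0.025 Nm), cover 0.12 kg: it stays where it is within about 0.3 rad of upright; pushed over to the right, below about 1.15 rad, it falls shut by itself
- cover_hinge (a point): middle of the cover's hinge axis, which runs along the plate's x at plate x = 40, y = 95 mm, 56 mm above the bench
- cover_edge (a point): middle of the cover's free edge, 135 mm from the hinge axis; the cover is a white frame with a clear pane, 100 mm wide along the hinge (50 mm to either side of this point), 6 mm thick (the rod on the hinge axis 8 mm)
- dish: Bystander, not to be disturbed: low clear culture dish with lid, 38 mm across, 13 mm high, standing on the loading plate near its right edge. Origin: centre of its underside
- bottle: Bystander, not to be disturbed: amber reagent bottle with white cap, 60 mm across, 130 mm high, on the bench to the right of the plate. Origin: centre of its underside
- beaker: Bystander, not to be disturbed: empty glass beaker, 64 mm across, 80 mm high, on the bench to the right of the plate, nearer the robot. Origin: centre of its underside
- objective: Bystander, not to be disturbed: steel microscope objective standing on the bench left of the plate, 24 mm across, 46 mm high. Origin: centre of its underside
- tube: Bystander, not to be disturbed: clear sample tube with white cap standing on the bench beyond the plate, left, 29 mm across, 100 mm high. Origin: centre of its underside
- jar: Bystander, not to be disturbed: squat white jar standing on the bench beyond the plate, right, 56 mm across, 60 mm high. Origin: centre of its underside
- pipette: Bystander, not to be disturbed: hand pipette lying on the bench at the far right, about 240 mm long and 26 mm thick. Origin: under its middle
Not all that is in view belongs to the job. There is more than one size of the slidebox; the job needs the middle-sized.

How it is judged:
By the outcome, as a careful person would: the job done as asked, in the order asked, and still so for the second after the job is handed in, with the robot touching nothing.
It also fails if it takes over 58 s, if anything falls off the work surface, if the arm or the gripper's body presses on something with over 40 N, if the wrist force passes 120 N, or if a joint passes its speed limit or range.

## Robot

A 6-joint arm with a two-finger parallel gripper is mounted at the origin on the work surface. World frame = base frame: x ahead of the robot, y to its left, z up, the work surface at z = 0. Lengths are in m, angles in rad, forces in N, time in s.
With the tool pointing down it reaches from about 0.35 to 0.975 m from the base axis. Payload 4.9 kg.
Tool frame: the origin (TCP) lies at the very end of the fingers, on their centre line; the grasp point (between the pads) lies 19 mm behind it (ctrl.tcp_to_grasp is the z of the grasp point in the tool frame, in m); z points along the fingers, y is the line along which they close (so a half turn about z gives the same grasp; the last joint's range is limited). The gripper opens to 85 mm and grips with 20 to 120 N. Pads are 22 mm wide; open, the fingers measure 114 mm over their backs; the gripper's body (76 mm by 85 mm) begins 54 mm behind the grasp point. The pads swing forward as they close: fully open they stand 13 mm farther back than shut.
Start: joints at [-1.43, 0.053, 1.613, -0, 1.476, -0.119], TCP at [0.161, -0.604, 0.231] pointing down, gripper open.
Joint ranges: [-3.01, 3.01], [-1.01, 2.22], [0.06, 2.58], [-1.02, 4.17], [0.09, 2.62], [-3.14, 3.14]. Speed limits (rad/s): [2.57, 2.57, 3.14, 3.14, 3.14, 3.14].

## Interface

Orientations are given as a rotation vector (axis times angle).
In Python, from station import ctrl, eyes, job, nets gives the robot as it stands. The module is installed in compiled form; this text tells all that it offers.
- The arm moves only by the tool jog_arm, never from a script. Its argument "commands" is one flat list of numbers, 7 for each row, row after row: the shift along the tool's x, y, z each as a share of 0.06 m, from -1 to 1, then the turn, a rotation vector about the tool's x, y, z each as a share of 0.1 rad, from -1 to 1, then the finger opening in mm, from 0 to 85.4. In form: [x, y, z, ax, ay, az, grip, x, y, z, ax, ay, az, grip, ...]. A call has 1 to 20 rows; each row shifts and turns the commanded pose from where the row before left it, along the tool's axes as they then stand; what a row does not reach is not made up. A row lasts 1/8 s, in which the tool goes at most 62.5 mm and 10.7 degrees, less where a joint would pass 70% of its speed; a pose out of reach is approached as far as the arm can. A call with a number of a shift or a turn outside -1 to 1 is refused whole. A call with a gripper value outside its range is refused whole. The fingers move at their own pace and stop on an object; "newtons" is the grip in N (left out, the last holds). Time passes only in rows, so rows that do not move let the fingers close. It gives the time, the measured TCP pose, the force, the opening and the grip force at its end, in the units of the state.
- ctrl.get_obs(): the state, without advancing time (a new reading comes with each control period).
- eyes.get_image(name): name is "scene" or "top"; returns a dict with "image" (420x560x3 uint8, red, green, blue), "z_map" (420x560 float32, m along the optical axis (not along the pixel's ray), 0 where there is no reading), "K" (3x3 intrinsics, pixels), "dist_coeffs" ([k1, k2, p1, p2, k3] as OpenCV has them; the pictures are not rectified), "cam_to_world" (4x4, takes a point from camera to world coordinates). Camera axes: x right, y up, looking along -z (the intrinsics and any distortion apply to the point x, -y, -z); pixel columns grow to the right and rows downward; lengths in m; the calibration is good to about 2 mm. A picture is of the moment at which its call begins.
- job.finish_job(): hands the job in; it is judged then, once.
Trained networks look in the newest picture that a camera, given by its name, has taken for a name from the list of things; names that differ only in an ending like _2 or _b are one class to them, and where a whole thing is asked for, a point or a joint stands for the part that bears it (a point fixed in the world has none). Each returns a list of dicts, best first, with "p" (0 to 1); they miss things now and then, are a little off and sometimes report something else, mostly with a low value. They report only what shows in the picture. A call takes as long as a camera call. They do not tell look-alikes from the thing itself.
- nets.silhouettes(camera, name): "mask" (420x560 bool, what is visible of it) and "bbox" ([left, top, right, bottom] in pixels, round what is visible of it).
The state is a dict: "t": time; "q": joint angles; "dq": joint speeds; "effort": joint torques, N m; "tool_pos": TCP position; "tool_rot": TCP orientation; "contact_force": force on the tool from outside, world axes, zero at the start; "wrist_torque": the same for the moment, N m; "opening": finger opening in m; "grip_force": force on a finger pad.
Only numpy, scipy, OpenCV 4.12 (cv2) and the standard library are available. Lean on these libraries where they do the work, as an engineer would, in place of code of your own. Each camera call takes 0.05 s, during which the arm holds its last target. There are 200 camera calls.

## Working session

There is one attempt and no reset: what is moved stays moved. The work goes in short steps, Python scripts to look and compute and a tool call to move; the robot and the scene stay as the last step left them, time stands still between calls to the robot, and variables do not carry over. Pictures are saved under pics/ and viewed, at most 10 in all, crops included, and the job is handed in when it is done.

Besides the shell and the picture viewer there is one more tool, called after "Request:" as a command line: name --argument value ..., lists and objects as JSON in quotes. jog_arm: Moves the arm, as the interface text tells. Shift numbers are shares of 0.06 m and turn numbers shares of 0.1 rad, none past 1 either way. Its arguments: {"type":"object","properties":{"commands":{"type":"array","items":{"type":"number"}},"newtons":{"type":"number"}},"required":["commands"]}

```bash
mkdir -p pics; cat > h.py <<'E'
import numpy as np, cv2
from station import ctrl, eyes, job, nets
def cloud(im):
    z=im["z_map"]; H,W=z.shape
    u,v=np.meshgrid(np.arange(W),np.arange(H))
    p=cv2.undistortPoints(np.stack([u,v],-1).reshape(-1,1,2).astype(np.float64),im["K"],np.array(im["dist_coeffs"],float)).reshape(H,W,2)
    c=np.stack([p[...,0]*z,-p[...,1]*z,-z],-1)
    T=im["cam_to_world"]; w=c@T[:3,:3].T+T[:3,3]
    w[z<=0]=np.nan
    return w
def save(name,img,scale=1):
    cv2.imwrite("pics/"+name,cv2.resize(img[...,::-1],None,fx=scale,fy=scale,interpolation=cv2.INTER_CUBIC))
E
python3 - <<'E'
from h import *
np.set_printoptions(precision=4,suppress=True)
print(ctrl.get_obs())
for c in ["scene","top"]:
    im=eyes.get_image(c); save(c+"0.png",im["image"],1.4); w=cloud(im); np.save(c+"0.npy",w)
    print(c,im["cam_to_world"][:3,3])
    for n in ["slidebox","dock","cover","dish","bottle","beaker","objective","tube","jar","pipette"]:
        for d in nets.silhouettes(c,n)[:4]:
            m=d["mask"]; print(n,round(d["p"],2),d["bbox"],np.nanmedian(w[m],0),np.nanmax(w[m][:,2]))
E
```

```text
{'t': 0.0, 'q': array([-1.43  ,  0.0534,  1.6143, -0.    ,  1.476 , -0.119 ]), 'dq': array([ 0.0004, -0.0002, -0.0021,  0.0005, -0.0006,  0.0001]), 'effort': array([  0.0021, -39.3685, -37.0176,  -0.    ,   0.0069,  -0.    ]), 'tool_pos': array([ 0.1605, -0.6034,  0.23  ]), 'tool_rot': array([-3.1131, -0.4067,  0.0001]), 'contact_force': array([-0.0056,  0.2839, -0.2593]), 'wrist_torque': array([ 0.0043, -0.0165,  0.0084]), 'grip_force': 0.0, 'opening': 0.08564117760143539}
scene [ 1.3133 -0.2783  0.717 ]
slidebox 0.78 [212.3, 180.8, 240.1, 211.9] [ 0.3573 -0.0458  0.063 ] 0.11121441001708954
slidebox 0.76 [192.2, 194.8, 238.6, 252.6] [ 0.4941 -0.1046  0.0749] 0.11296237337395343
slidebox 0.64 [121.5, 156.7, 162.4, 232.6] [ 0.3564 -0.2344  0.0912] 0.1379182130224127
dock 0.71 [143.9, 183.9, 305.5, 335.4] [ 0.5925 -0.1156  0.0108] 0.19135148333566676
dock 0.23 [196.0, 196.1, 237.0, 254.5] [ 0.494  -0.1045  0.0732] 0.11296237337395343
cover 0.92 [267.9, 182.0, 298.8, 267.2] [0.6034 0.0003 0.1277] 0.19135148333566676
dish 0.67 [160.0, 257.9, 174.8, 273.4] [ 0.5336 -0.2243  0.0229] 0.026
[... 1317 characters left out ...]
9039557186493
dish 0.46 [370.3, 221.3, 388.3, 233.3] [ 0.5249 -0.225   0.0226] 0.029015522471578903
bottle 0.66 [399.5, 185.2, 428.3, 212.1] [ 0.5855 -0.2996  0.0899] 0.13465694742134415
beaker 0.67 [406.9, 234.3, 436.1, 259.7] [ 0.4717 -0.3392  0.0387] 0.08577931579328957
objective 0.46 [227.9, 195.8, 240.4, 202.8] [0.578  0.1314 0.0391] 0.04833037944074592
tube 0.72 [296.5, 128.2, 309.1, 144.7] [ 0.7286 -0.0284  0.0865] 0.10481536737505559
tube 0.19 [281.0, 156.6, 294.4, 214.5] [0.5939 0.0001 0.1362] 0.19399039557186493
jar 0.74 [346.5, 129.4, 367.9, 151.8] [ 0.735  -0.1669  0.058 ] 0.06575516624302158
pipette 0.73 [436.6, 178.5, 459.3, 272.9] [ 0.502  -0.405   0.0201] 0.030978766131081636
```

View pics/scene0.png

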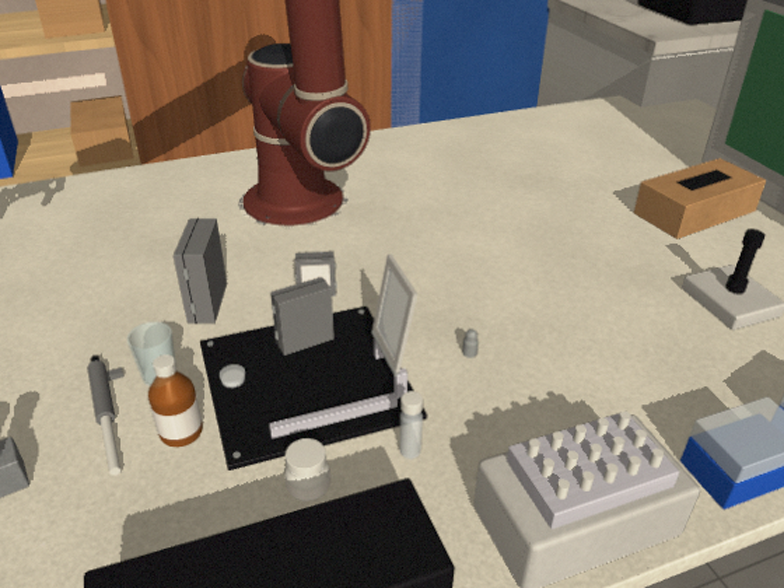

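View pics/top0.png

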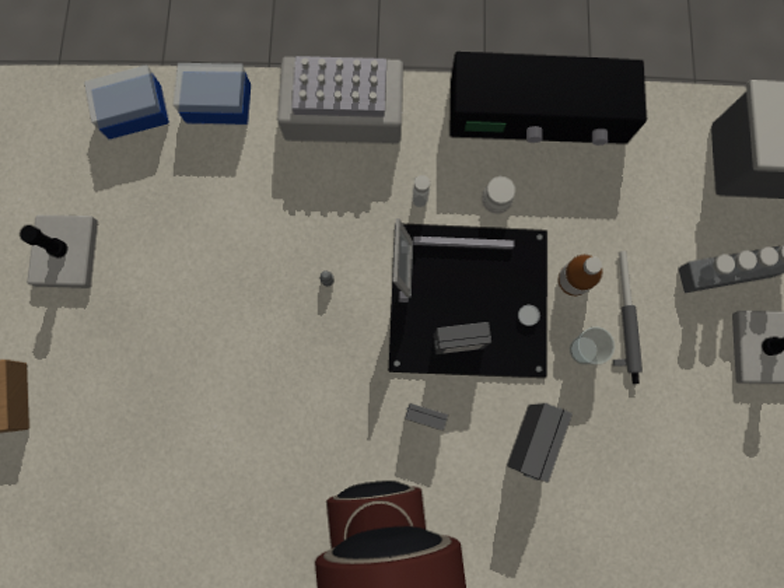

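The scene picture shows three look-alike boxes: large at full-scale pixel (142,195) off the plate, small at (226,196) off the plate, and middle at (215,224). The middle one stands on the plate and measures about 100 mm above it, so I choose that one. The cover stands open at (283,224), and the dish is at (167,266).

```bash
python3 - <<'E'
from h import *
np.set_printoptions(precision=4,suppress=True)
def rect(p):
    r=cv2.minAreaRect((p[:,:2]*1000).astype(np.float32)); return np.round(r[0],1),np.round(r[1],1),round(r[2],2)
for c in ["top","scene"]:
    im=eyes.get_image(c); w=cloud(im); rgb=im["image"].astype(int)
    d=[x for x in nets.silhouettes(c,"dock")][0]["mask"]
    k=d&(abs(w[...,2]-.01)<.006)&(rgb.max(-1)<60)
    k=cv2.morphologyEx(k.astype(np.uint8),cv2.MORPH_OPEN,np.ones((2,2)))>0
    print(c,"dock",k.sum(),rect(w[k]),np.median(w[k][:,2]))
    X=w[...,0];Y=w[...,1];Z=w[...,2]
    b=(X>.42)&(X<.54)&(Y>-.18)&(Y<-.04)
    t=b&(Z>.103)&(Z<.12); print("box top",t.sum(),rect(w[t]),np.median(w[t][:,2]))
    t=b&(Z>.03)&(Z<.12); print("box all",rect(w[t]))
    f=b&(Z>.025)&(Z<.1); 
    s=d&(Z>.022)&(Z<.035)&(X>.62)&(Y<0.02); print("stop",s.sum(),rect(w[s]))
    cv=(X>.5)&(X<.7)&(Y>-.06)&(Y<.06)&(Z>.065)&(Z<.25); p=w[cv]
    print("cover",p.min(0),p.max(0))
    A=np.c_[p[:,0],p[:,2],np.ones(len(p))]
    co,*_=np.linalg.lstsq(A,p[:,1],rcond=None); print("y=ax+bz+c",co,np.std(A@co-p[:,1]))
    if c=="scene":
        cr=np.concatenate([im["image"][150:300,170:320]],1); save("crop_scene.png",cr,4)
        # far face of box
        p=w[f]; A=np.c_[p[:,1],p[:,2],np.ones(len(p))]; co,*_=np.linalg.lstsq(A,p[:,0],rcond=None); print("far face x=ay+bz+c",co,np.std(A@co-p[:,0]),p[:,1].min(),p[:,1].max())
E
```

```text
top dock 9380 (array([ 567.4, -129.3]), array([238.8, 288.5]), 76.78) nan
box top 579 (array([ 476.3, -102.8]), array([35.3, 85.5]), 8.06) 0.10983216671286788
box all (array([ 475.6, -102. ]), array([36.2, 87.6]), 8.48)
stop 363 (array([ 654.6, -108.7]), array([176.3,  13.9]), 89.38)
cover [ 0.5443 -0.0141  0.0655] [0.6454 0.0145 0.193 ]
y=ax+bz+c [-0.0187  0.1915 -0.0147] 0.0014131073992367754
scene dock 8919 (array([ 582.9, -133.8]), array([274.1, 286.2]), 82.61) nan
box top 506 (array([ 478.8, -101.3]), array([40.5, 86.1]), 7.81) 0.10947245672299527
box all (array([ 480.1, -102.4]), array([41.6, 89. ]), 8.98)
stop 655 (array([656.7, -96.9]), array([ 26.8, 199.9]), 3.16)
cover [ 0.5451 -0.0133  0.0651] [0.6502 0.0172 0.1914]
y=ax+bz+c [-0.0058  0.1805 -0.0194] 0.0014091284973913262
far face x=ay+bz+c [-0.0443 -0.0047  0.4904] 0.005467667851287113 -0.14741819332322764 -0.05696650063840783
```

View pics/crop_scene.png

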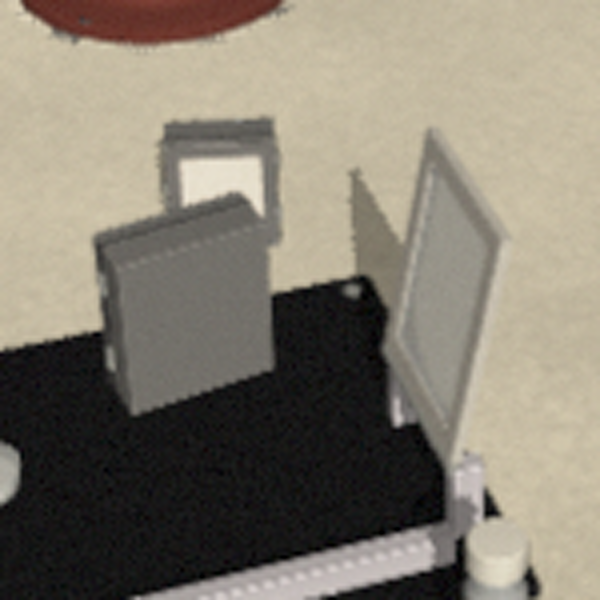

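Crop: the chosen box at crop (185,300) is the one standing on the plate. The one behind it at (220,185), showing a card, is the small one on the bench, and the cover at (445,290) is open. Next I'll refine the plate yaw and the obstacle extents.

```bash
python3 - <<'E'
from h import *
np.set_printoptions(precision=4,suppress=True)
for c in ["top","scene"]:
    w=np.load(c+"0.npy"); X,Y,Z=w[...,0],w[...,1],w[...,2]
    s=(Z>.025)&(Z<.031)&(X>.63)&(X<.68)&(Y>-.2)&(Y<-.025)
    p=w[s]; 
    near=[];far=[]
    for y in np.arange(-.185,-.03,.01):
        q=p[abs(p[:,1]-y)<.005]
        if len(q)>3: near.append((y,np.percentile(q[:,0],3)));far.append((y,np.percentile(q[:,0],97)))
    near=np.array(near);far=np.array(far)
    print(c,"near",np.polyfit(near[:,0],near[:,1],1),"far",np.polyfit(far[:,0],far[:,1],1),p[:,1].min(),p[:,1].max())
    L=w[(X>.2)&(X<.42)&(Y>-.32)&(Y<-.1)&(Z>.1)&(Z<.16)]; print("large",L.min(0),L.max(0))
    S=w[(X>.3)&(X<.42)&(Y>-.1)&(Y<.02)&(Z>.05)&(Z<.12)]; print("small",S.min(0),S.max(0)) if len(S) else 0
    # plate near edge: bench/plate colour/height
    e=[]
    for y in np.arange(-.24,0.0,.01):
        q=w[(abs(Y-y)<.004)&(Z>.006)&(Z<.014)&(X>.38)&(X<.46)]
        if len(q): e.append((y,q[:,0].min()))
    e=np.array(e); print("near edge",np.polyfit(e[:,0],e[:,1],1),np.median(e[:,1]))
    e=[]
    for x in np.arange(.44,.68,.01):
        q=w[(abs(X-x)<.004)&(Z>.006)&(Z<.014)&(Y<-.2)&(Y>-.29)]
        if len(q): e.append((x,q[:,1].min()))
    e=np.array(e); print("right edge",np.polyfit(e[:,0],e[:,1],1),np.median(e[:,1]))
E
```

```text
top near [0.0089 0.65  ] far [0.0095 0.6605] -0.19652104533704473 -0.025697211020839925
large [ 0.2474 -0.2705  0.1002] [ 0.3687 -0.1895  0.1424]
small [ 0.3223 -0.08    0.0507] [ 0.3642 -0.0131  0.0829]
near edge [0.0526 0.4171] 0.41812862109534193
right edge [-0.0459 -0.2424] -0.26090702692078704
scene near [0.0216 0.6539] far [0.0209 0.6662] -0.19661073352478198 -0.02502237026036469
large [ 0.2491 -0.272   0.1   ] [ 0.3763 -0.1898  0.1379]
small [ 0.3264 -0.0798  0.0501] [ 0.3705 -0.0112  0.0798]
near edge [0.0372 0.4287] 0.42211340822150706
right edge [-0.0434 -0.2391] -0.2604269244697286
```

Request:
jog_arm --commands '[0,0,0,0,0,1,30,0,0,0,0,0,0.2,30]'

```text
t: 1.55
tool_pos: [0.1605, -0.604, 0.2313]
tool_rot: [-3.134, -0.219, -0.0]
contact_force: [-0.0, 0.6, -0.1]
opening: 0.0517
grip_force: 0.0
```

Request:
jog_arm --commands '[0.551,-0.756,0,0,0,0,40,0.551,-0.756,0,0,0,0,40,0.551,-0.756,0,0,0,0,40,0.551,-0.756,0,0,0,0,40,0.551,-0.756,0,0,0,0,40,0.551,-0.756,0,0,0,0,40,0.551,-0.756,0,0,0,0,40,0.551,-0.756,0,0,0,0,40,0.551,-0.756,0,0,0,0,40,0.551,-0.756,0,0,0,0,40,0,0,0,0,0,0,40,0,0,0,0,0,0,40]'

```text
t: 3.05
tool_pos: [0.4246, -0.1089, 0.2313]
tool_rot: [3.133, 0.221, -0.0]
contact_force: [0.3, -1.0, -0.2]
opening: 0.04
grip_force: 0.0
```

Request:
jog_arm --commands '[0,0,0.58,0,0,0,40,0,0,0.58,0,0,0,40,0,0,0.58,0,0,0,40,0,0,0.58,0,0,0,40,0,0,0,0,0,0,40,0.2,0,0,0,0,0,40,0.1,0,0,0,0,0,40,0.1,0,0,0,0,0,40,0.1,0,0,0,0,0,40]'

```text
t: 4.18
tool_pos: [0.4552, -0.1046, 0.0928]
tool_rot: [3.133, 0.22, 0.001]
contact_force: [-1.3, -1.2, 0.7]
opening: 0.0398
grip_force: 0.3
```

Request:
jog_arm --commands '[0.1,0,0,0,0,0,40,0.1,0,0,0,0,0,40]'

```text
t: 4.42
tool_pos: [0.4667, -0.1028, 0.0921]
tool_rot: [-3.134, -0.22, 0.0]
contact_force: [-0.3, 0.8, 0.3]
opening: 0.04
grip_force: 0.1
```

```bash
cat > m.py <<'E'
from h import *
np.set_printoptions(precision=4,suppress=True)
def box(c="scene"):
    im=eyes.get_image(c); w=cloud(im)
    for d in nets.silhouettes(c,"slidebox"):
        p=w[d["mask"]]; p=p[~np.isnan(p[:,0])]; m=np.median(p,0)
        if m[0]<.42: continue
        print(c,round(d["p"],2),d["bbox"],m,np.percentile(p,2,0),np.percentile(p,98,0))
    return im,w
E
python3 - <<'E'
from m import *
im,w=box(); save("s1.png",im["image"][130:330,120:350],3); box("top")
E
```

```text
scene 0.83 [195.4, 199.9, 242.1, 252.1] [ 0.5048 -0.1029  0.079 ] [ 0.4789 -0.1435  0.0119] [ 0.5202 -0.0569  0.1144]
```

View pics/s1.png

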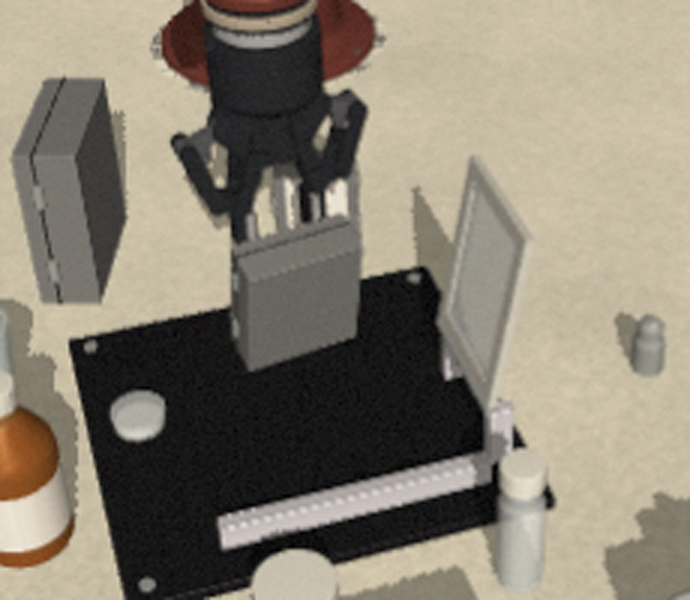

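The box (crop 297,290) is leaning forward with its foot still in place, so tipping works. I'll continue.

Request:
jog_arm --commands '[0.1,0,0,0,0,0,40,0.1,0,0,0,0,0,40,0.1,0,0,0,0,0,40,0.1,0,0,0,0,0,40,0.05,0,0,0,0,0,40,0.05,0,0,0,0,0,40,0,0,0,0,0,0,40,0,0,0,0,0,0,40,0,0,0,0,0,0,40]'

```text
t: 5.75
tool_pos: [0.4959, -0.0988, 0.0921]
tool_rot: [-3.134, -0.219, 0.0]
contact_force: [0.5, 0.4, 0.3]
opening: 0.0402
grip_force: 0.0
```

```bash
python3 - <<'E'
from m import *
box(); box("top")
E
```

```text
scene 0.77 [203.0, 230.6, 260.1, 281.1] [ 0.5669 -0.0949  0.0444] [ 0.5016 -0.1372  0.0141] [ 0.6011 -0.048   0.0476]
```

Request:
jog_arm --commands '[-0.4,0,0,0,0,0,40,-0.4,0,0,0,0,0.6,40,0,0,0.2,0,0,1,40,0,0,0.4,0,0,0,40,0,0,0,0,0,0,40]'

```text
t: 6.58
tool_pos: [0.4468, -0.1048, 0.0543]
tool_rot: [-3.14, 0.032, 0.006]
contact_force: [-1.3, -0.0, -0.0]
opening: 0.0401
grip_force: 0.0
```

```bash
cat >> m.py <<'E'
def flat(c="scene"):
    im,w=box(c); X,Y,Z=w[...,0],w[...,1],w[...,2]
    t=(X>.48)&(X<.70)&(Y>-.18)&(Y<-.03)&(Z>.038)&(Z<.052); t=cv2.morphologyEx(t.astype(np.uint8),cv2.MORPH_OPEN,np.ones((3,3)))>0
    print("flat",c,cv2.minAreaRect((w[t][:,:2]*1000).astype(np.float32)),np.median(w[t][:,2]) if t.any() else 0)
    return im,w
E
python3 - <<'E'
from m import *
im,w=flat(); save("s2.png",im["image"][130:330,120:350],3); flat("top")
E
```

```text
scene 0.57 [200.8, 228.9, 262.1, 280.2] [ 0.5665 -0.0943  0.0444] [ 0.4999 -0.1376  0.0119] [ 0.6013 -0.0466  0.0476]
flat scene ((547.34765625, -90.29847717285156), (107.09690856933594, 88.6824722290039), 8.557808876037598) 0.04510754823186969
top 0.71 [281.6, 157.2, 295.4, 217.0] [0.5932 0.0003 0.1354] [ 0.5452 -0.0163  0.0114] [0.6438 0.014  0.1908]
top 0.66 [305.6, 194.7, 340.8, 227.0] [ 0.5678 -0.076   0.0448] [ 0.5152 -0.1298  0.0141] [ 0.5938 -0.0467  0.0498]
flat top ((555.2145385742188, -90.2642822265625), (77.40254211425781, 87.11558532714844), 8.056056022644043) 0.04496462319874306
```

View pics/s2.png

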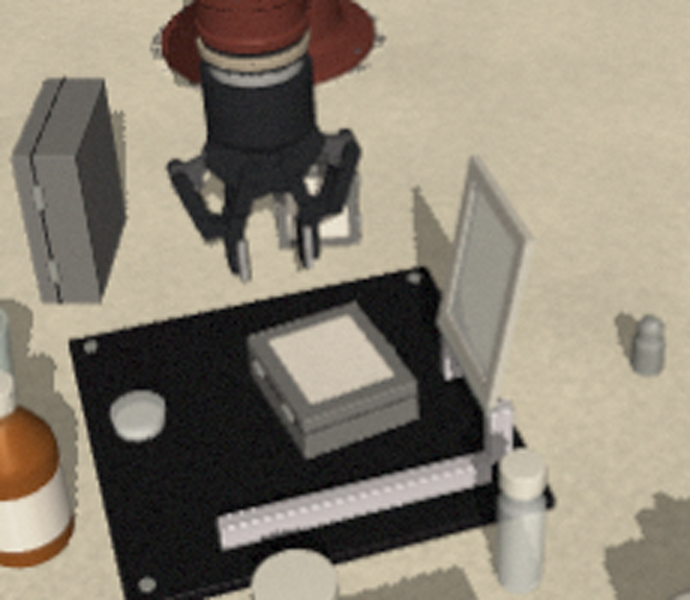

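The box lies flat at crop (330,375), card side up, short of the stop and yawed about 8°. Next I'll lower the tool and push with the two spread fingers square to the stop.

Request:
jog_arm --commands '[0,-0.16,0.27,0,0,0,50,0,0,0.2,0,0,0,50,0,0,0,0,0,0,50,0.25,0,0,0,0,0,50,0.25,0,0,0,0,0,50,0.08,0,0,0,0,0,50,0.08,0,0,0,0,0,50,0.08,0,0,0,0,0,50,0.08,0,0,0,0,0,50,0.08,0,0,0,0,0,50,0.08,0,0,0,0,0,50,0.08,0,0,0,0,0,50,0.08,0,0,0,0,0,50,0,0,0,0,0,0,50]'

```text
t: 8.52
tool_pos: [0.5178, -0.0974, 0.0282]
tool_rot: [3.141, -0.032, 0.002]
contact_force: [-0.7, 0.2, 0.6]
opening: 0.0499
grip_force: 0.0
```

```bash
python3 - <<'E'
from m import *
flat()
E
```

```text
scene 0.72 [204.6, 239.7, 259.0, 292.0] [ 0.6026 -0.1032  0.0445] [ 0.5359 -0.1428  0.0124] [ 0.6324 -0.0602  0.0477]
flat scene ((577.86279296875, -98.50365447998047), (88.35305786132812, 110.0524673461914), 88.41475677490234) 0.04517838090124454
```

Request:
jog_arm --commands '[0.05,0,0,0,0,0,50,0.05,0,0,0,0,0,50,0.05,0,0,0,0,0,50,0.05,0,0,0,0,0,50,0.05,0,0,0,0,0,50,0.05,0,0,0,0,0,50]'

```text
t: 9.38
tool_pos: [0.5353, -0.0976, 0.0279]
tool_rot: [-3.141, 0.032, 0.0]
contact_force: [-1.5, 0.4, 2.2]
opening: 0.0503
grip_force: 0.9
```

Request:
jog_arm --commands '[0.03,0,0,0,0,0,50,0.03,0,0,0,0,0,50]'

```text
t: 9.62
tool_pos: [0.5384, -0.0976, 0.0278]
tool_rot: [3.141, -0.031, -0.002]
contact_force: [-5.9, 0.6, 4.2]
opening: 0.0502
grip_force: 3.1
```

Request:
jog_arm --commands '[0.03,0,0,0,0,0,50]'

```text
t: 9.75
tool_pos: [0.5384, -0.0976, 0.0275]
tool_rot: [-3.141, 0.031, 0.01]
contact_force: [-12.9, -0.3, 8.2]
opening: 0.0501
grip_force: 6.1
```

Request:
jog_arm --commands '[-0.1,0,0,0,0,0,50,-0.3,0,0,0,0,0,50,-0.4,0,0,0,0,0,50,0,0,-0.7,0,0,0,0,0,0,-0.75,0,0,0,0,0,0,-0.75,0,0,0,0,0,0,-0.75,0,0,0,0,0,0,-0.75,0,0,0,0,0,0,0,0,0,0,0]'

```text
t: 10.88
tool_pos: [0.495, -0.0975, 0.2553]
tool_rot: [3.138, -0.032, 0.016]
contact_force: [0.2, 0.2, -0.4]
opening: -0.0002
grip_force: 0.0
```

```bash
python3 - <<'E'
from m import *
im,w=flat(); save("s3.png",im["image"][170:330,150:350],4)
X,Y,Z=w[...,0],w[...,1],w[...,2]
t=(X>.55)&(X<.67)&(Y>-.14)&(Y<-.06)&(Z>.041)&(Z<.05)
for y in (-.13,-.115,-.1,-.085,-.07):
    k=t&(abs(Y-y)<.006); print(y,np.percentile(X[k],98))
    k=(X>.55)&(X<.67)&(abs(Y-y)<.006)&(Z>.026)&(Z<.031); print("  stop",np.sort(X[k])[:4])
E
```

```text
scene 0.62 [206.7, 244.5, 261.1, 293.0] [ 0.6138 -0.1026  0.0449] [ 0.5557 -0.1433  0.0287] [ 0.6524 -0.0601  0.0476]
flat scene ((602.9151611328125, -99.02951049804688), (88.4341812133789, 104.7467041015625), 89.0398178100586) 0.045198769700917574
-0.13 0.6512016237820698
  stop [0.6496 0.6497 0.6498 0.6503]
-0.115 0.6513729960580086
  stop [0.6489 0.6493 0.6497 0.6505]
-0.1 0.6517580173575889
  stop [0.6494 0.6495 0.6501 0.6507]
-0.085 0.6516179581158343
  stop [0.6498 0.6509 0.6511 0.6514]
-0.07 0.6522536931345282
  stop [0.649  0.6498 0.6498 0.6501]
```

View pics/s3.png

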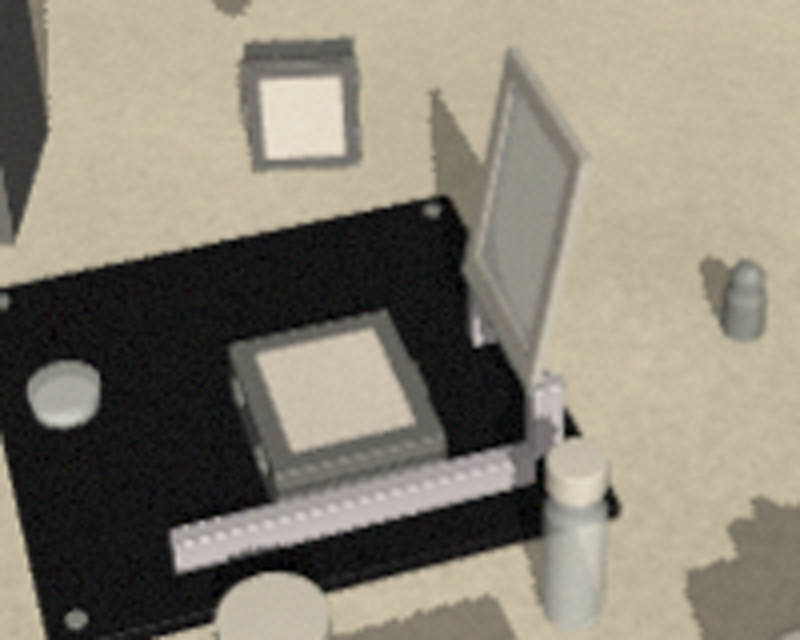

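The box at crop (340,400) is flush with the stop, card up, and the cover at (530,200) is still open. Now I'll bring the shut fingers to the cover's left side, over the top.

Request:
jog_arm --commands '[0.32,-0.58,0,0,0,0,0,0.32,-0.58,0,0,0,0,0,0.32,-0.58,0,0,0,0,0,0.32,-0.58,0,0,0,0,0,0.32,-0.58,0,0,0,0,0,0,0,0,0,0,0,0,0,0,0.5,0,0,0,0,0,0,0.5,0,0,0,0,0,0,0.5,0,0,0,0,0,0,0,0,0,0,0]'

```text
t: 12.22
tool_pos: [0.5887, 0.0745, 0.1552]
tool_rot: [3.141, -0.033, -0.014]
contact_force: [-0.5, 0.8, 0.9]
opening: -0.0003
grip_force: 0.0
```

Request:
jog_arm --commands '[0,0.3,-0.17,0,0,0,0,0,0.3,0,0,0,0,0,0,0.1,0,0,0,0,0,0,0.1,0,0,0,0,0,0,0.1,0,0,0,0,0,0,0.1,0,0,0,0,0,0,0.1,0,0,0,0,0,0,0.1,0,0,0,0,0,0,0.1,0,0,0,0,0,0,0.1,0,0,0,0,0]'

```text
t: 13.48
tool_pos: [0.5902, -0.0091, 0.17]
tool_rot: [-3.141, 0.032, 0.0]
contact_force: [0.8, 0.5, -0.5]
opening: 0.0001
grip_force: 0.1
```

Request:
jog_arm --commands '[0,0.1,0,0,0,0,0,0,0.1,0,0,0,0,0,0,0.1,0,0,0,0,0,0,0.1,0,0,0,0,0,0,0.05,0,0,0,0,0,0,0,0,0,0,0,0,0,0,0,0,0,0,0]'

```text
t: 14.35
tool_pos: [0.5897, -0.0356, 0.1701]
tool_rot: [-3.141, 0.032, -0.0]
contact_force: [-0.8, 0.7, 0.1]
opening: 0.0
grip_force: 0.0
```

```bash
python3 - <<'E'
from m import *
im,w=flat(); save("s4.png",im["image"][130:330,120:350],3)
E
```

```text
scene 0.65 [203.8, 245.1, 263.3, 294.6] [ 0.6124 -0.1041  0.0447] [ 0.5494 -0.1433  0.0106] [ 0.6525 -0.0591  0.0476]
flat scene ((601.0499267578125, -99.04081726074219), (88.0560073852539, 105.4420166015625), 89.02727508544922) 0.045059420888495794
```

View pics/s4.png

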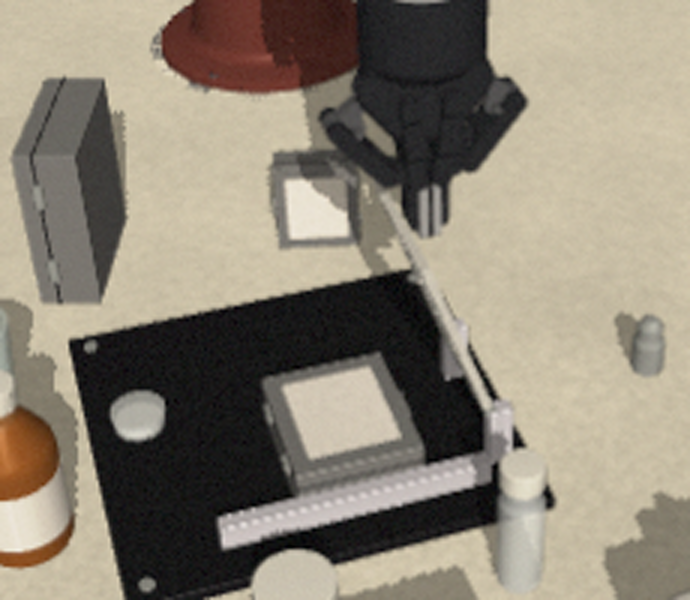

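The cover (crop 440,290) leans right against the fingers but hasn't fallen yet, so I'll keep pushing.

Request:
jog_arm --commands '[0,0.1,0,0,0,0,0,0,0.1,0,0,0,0,0,0,0.1,0,0,0,0,0,0,0.1,0,0,0,0,0,0,0,0,0,0,0,0,0,0,0,0,0,0,0,0,0,0,0,0,0,0]'

```text
t: 15.32
tool_pos: [0.5892, -0.0595, 0.1701]
tool_rot: [-3.141, 0.031, 0.0]
contact_force: [0.1, -0.3, -0.5]
opening: -0.0002
grip_force: 0.0
```

```bash
python3 - <<'E'
from m import *
im,w=flat(); save("s5.png",im["image"][130:330,120:350],3)
for d in nets.silhouettes("scene","cover"):
    p=w[d["mask"]]; print(d["p"],np.nanmedian(p,0),np.nanpercentile(p,2,0),np.nanpercentile(p,98,0))
E
```

```text
scene 0.46 [64.5, 253.9, 89.5, 342.0] [ 0.5243 -0.405   0.0206] [ 0.4342 -0.422   0.0031] [ 0.6501 -0.3852  0.0274]
flat scene ((601.1665649414062, -100.49989318847656), (85.17764282226562, 105.22030639648438), 89.45869445800781) 0.0449541412659753
0.96 [ 0.6014 -0.0779  0.0732] [ 0.5486 -0.1414  0.0584] [ 0.6471 -0.0101  0.0892]
```

View pics/s5.png

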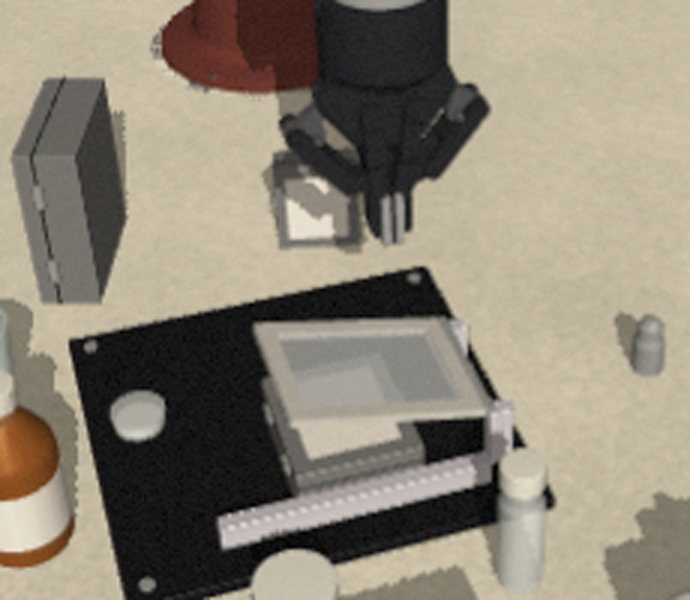

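The cover (crop 370,365) is mid-fall, nearly shut. I'll lift the tool away and let it settle.

Request:
jog_arm --commands '[0,0,-0.5,0,0,0,0,0,-0.3,-0.5,0,0,0,0,0,-0.3,0,0,0,0,0,0,0,0,0,0,0,0,0,0,0,0,0,0,0,0,0,0,0,0,0,0,0,0,0,0,0,0,0,0,0,0,0,0,0,0]'

```text
t: 16.48
tool_pos: [0.5899, -0.0239, 0.2299]
tool_rot: [-3.141, 0.032, 0.001]
contact_force: [0.6, 0.4, 0.6]
opening: -0.0001
grip_force: 0.0
```

```bash
python3 - <<'E'
from m import *
im,w=flat(); save("s6.png",im["image"][130:330,120:350],3)
for d in nets.silhouettes("scene","cover"):
    p=w[d["mask"]]; print(d["p"],np.nanmedian(p,0),np.nanpercentile(p,2,0),np.nanpercentile(p,98,0))
E
```

```text
scene 0.85 [212.2, 273.5, 265.1, 293.2] [ 0.6495 -0.106   0.0419] [ 0.6259 -0.1438  0.0247] [ 0.6532 -0.0619  0.0471]
scene 0.15 [203.0, 233.5, 285.5, 287.7] [ 0.6007 -0.0785  0.058 ] [ 0.5475 -0.1443  0.0526] [ 0.6469 -0.0097  0.061 ]
flat scene ((645.2540283203125, -101.44974517822266), (84.61750793457031, 16.299272537231445), 88.24798583984375) 0.044476986754943326
0.81 [ 0.6014 -0.0786  0.058 ] [ 0.5488 -0.1442  0.0536] [ 0.6469 -0.0103  0.061 ]
```

View pics/s6.png

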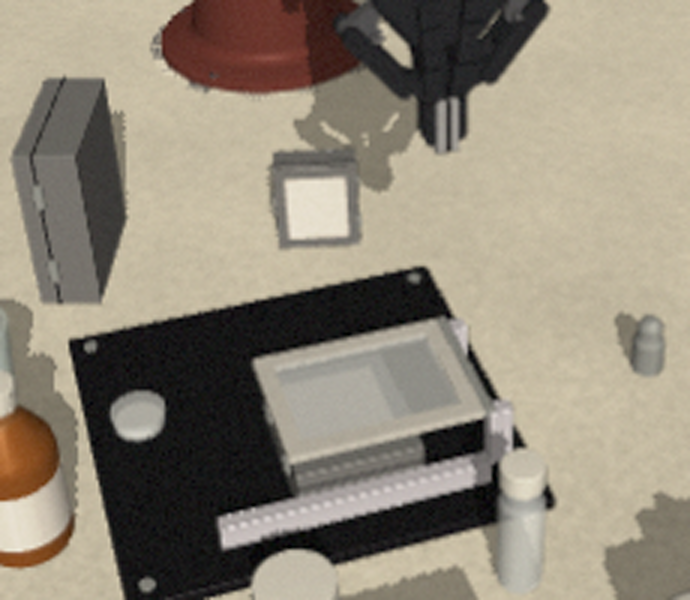

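The cover at crop (370,390) lies level over the box, top about 58–60 mm above the bench. The box is flush, nothing around it has moved, and the robot is clear.

```bash
python3 -c "
from station import job
print(job.finish_job())"
```

```text
the job is handed in; nothing more can be done
None
```

The job is handed in at about 16.5 s of the 58 s: the middle-sized slide box lies flat with its card side up, flush against the stop, the clear cover is shut over it, and the things around it look undisturbed in the last picture.

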